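Tare the screw scale with the empty green tin

TASK

Take the empty green tin from the rack and set it down upright in the weighing cradle of the scale, resting on the cradle's floor between its two side walls and about midway along it (the rack bays only let you hold a tin by its long sides and the cradle only by its ends, so put the tin down on the bench in between and take it again the other way). Then turn the tare knob, which turns the white dial, until the red pointer reads zero, its tip over the green zero mark, and leave the scale like that with the tin in it. Leave the other tins, the chisel and the wood offcut where they are.

Things in the scene. Friction and masses are not known exactly. Their poses are not given: they have to be found in the camera images.
- green_tin: Empty green rectangular steel tin, open at the top, 62 long x 40 wide x 45 mm high, walls 3 mm, 0.12 to 0.19 kg. Origin at the centre of its underside; x along its length, y across its width, z up out of its mouth. It starts in one of the three bays of the rack, on the rack's 10 mm thick floor.
- grey_tin: Grey tin, size and make as the green tin (62 x 40 x 45 mm, open top); origin at the centre of its underside, x along its 62 mm length. A bystander: leave it in its bay.
- red_tin: Red tin, size and make as the green tin (62 x 40 x 45 mm, open top); origin at the centre of its underside, x along its 62 mm length. A bystander: leave it in its bay.
- rack: Fixed plywood rack, 222 long x 60 wide, floor 10 mm thick, for three tins end to end. Origin at the centre of its underside, x along its length. Four cross dividers, 5 mm thick, tops 40 mm above the bench, make three bays 72 mm apart (2.5 mm play at each end of a tin). Open along both long sides: a tin in it can be gripped only across its 40 mm width. Bench to its left is clear.
- cradle_floor (a point): Centre of the floor of the scale's aluminium cradle, a U-shaped trough open at both ends and on top: 104 mm long (point x), 52 mm wide inside (point y), walls 3 mm thick, 48 mm high above this floor. Empty, the floor is 78 mm above the bench. It rides on a soft spring (150 N/m, travel 20 mm at most) and sinks 8 to 13 mm under the tin.
- tare_grip (a point): Grip point of the tare knob, on its vertical axis, 80 mm above the bench: a black bar 46 long (point x, yellow line on top) x 14 thick (point y), from 63 to 95 mm above the bench. It turns the white dial under it (128 mm across); the bar's +x points at the dial's zero mark. It stands 135 mm from the cradle's centre along the cradle's +y, on the same fixed blue housing (150 x 270, 50 mm high).
- tare_knob (a joint): Angle of the tare knob and its dial in rad, growing clockwise seen from above; turns both ways with light friction (0.03 N m) for more than a full turn and stays where it is left.
- pointer_tip (a point): Tip of the red pointer, 54 mm from the knob's axis, 55 mm above the bench. The knob does not move it: with the cradle empty it points along the cradle's +x, and it swings clockwise seen from above in proportion to the load (0.7 to 1.3 rad for the green tin); read it with the hand off the tin and cradle.
- zero_mark (a point): The green zero mark, 20 x 8 mm, on the white dial, which turns with the tare knob; this point 54 mm from its axis, 55 mm above the bench. The pointer reads zero when this mark lies under its tip.
- chisel: Chisel lying on the bench, about 225 mm long, wooden handle 26 mm thick; origin on the bench under the front of its handle, x towards the blade. A bystander.
- offcut: Dark wood offcut 75 x 50 x 30 mm on the bench, origin at the centre of its underside. A bystander.

How it is judged (in metres and radians):
On the way, in this order (a step that is already met when the one before it is completed fails the run):
1. the green tin stands in the cradle, let go (x of green_tin in the frame of cradle_floor between -0.018 and 0.018 m and y of green_tin in the frame of cradle_floor between -0.0085 and 0.0085 m and z of green_tin in the frame of cradle_floor between -0.005 and 0.005 m and angle between green_tin's own z axis and vertical below 0.08 rad and contact force between the fingers and green_tin below 0.1 N), for 0.3 s.
2. the tare knob is turned until the zero mark lies under the pointer, the tin standing in the cradle (horizontal distance between pointer_tip and zero_mark below 0.005 m and x of green_tin in the frame of cradle_floor between -0.018 and 0.018 m and y of green_tin in the frame of cradle_floor between -0.0085 and 0.0085 m and z of green_tin in the frame of cradle_floor between -0.005 and 0.005 m and angle between green_tin's own z axis and vertical below 0.08 rad), for 0.2 s.
At the end, for the whole second after the job is handed in: Green tin upright (0.08 rad) and free on the cradle floor (5 mm in height), within 18 mm of its middle along and 8.5 mm across; pointer tip within 5 mm of the zero mark; tin and knob at rest, let go; other tins, chisel and offcut within 20 mm of their start (all of step 2 and contact force between the fingers and green_tin below 0.1 N and velocity of joint tare_knob between -0.05 and 0.05 rad/s and linear speed of green_tin below 0.01 m/s and contact force between the fingers and scale below 0.1 N); the robot touches nothing.
It fails at once if the grey tin is moved more than 20 mm (distance of grey_tin from where it was at the start of the episode above 0.02 m).
It fails at once if the red tin is moved more than 20 mm (distance of red_tin from where it was at the start of the episode above 0.02 m).
It fails at once if the chisel is moved more than 20 mm (distance of chisel from where it was at the start of the episode above 0.02 m).
It fails at once if the offcut is moved more than 20 mm (distance of offcut from where it was at the start of the episode above 0.02 m).
It also fails if it takes over 72 s, if anything falls off the work surface, if the arm or the gripper's body presses on something with over 40 N, if the wrist force passes 120 N, or if a joint passes its speed limit or range.

ROBOT

A 6-joint arm with a two-finger parallel gripper is mounted at the origin on the work surface. World frame = base frame: x ahead of the robot, y to its left, z up, the work surface at z = 0. Lengths are in m, angles in degrees, forces in N, time in s.
With the tool pointing down it reaches from about 0.375 to 0.9 m from the base axis. Payload 3.1 kg.
Tool frame: the origin (TCP) lies on the centre line of the jaws, within the pads' length; the fingertips stand 22 mm ahead of it and the grasp point (between the pads) lies 3 mm ahead of it; y points along the fingers, z is the direction in which the jaws open and shut, and the axes are right-handed (so a half turn about y gives the same grasp; the last joint's range is limited). The gripper opens to 87 mm and grips with 3 to 60 N. Pads are 19 mm wide; open, the fingers measure 117 mm over their backs; the gripper's body (75 mm by 190 mm) begins 51 mm behind the grasp point.
Start: joints at [-80.93, 30.224, 82.088, -0, 67.689, -10.227], TCP at [0.207, -0.59, 0.216] pointing down, gripper open.
Joint ranges: [-176.69, 176.69], [-43.24, 126.21], [12.49, 139.97], [-82, 262], [0, 151.66], [-163.58, 163.58]. Speed limits (degrees/s): [159.86, 159.86, 180, 180, 180, 180].

INTERFACE

Orientations are given as a 3x3 rotation matrix whose columns are the frame's x, y, z axes.
In Python, from rig import bot gives the robot as it stands.
- The arm moves only by the tool jog_arm, never from a script. Its argument "motion" is one flat list of numbers, 6 for each row, row after row: the shift along the tool's x, y, z in mm, then the turn, a rotation vector about the tool's x, y, z in degrees. A call has 1 to 20 rows; each row is the pose to reach, as a shift and turn from the pose commanded when the call began, along the tool's axes at that moment; what a row does not reach only later rows make up. A row lasts 1/8 s, in which the tool goes at most 62.5 mm and 10.7 degrees, less where a joint would pass 70% of its speed; a pose out of reach is approached as far as the arm can. A call with a gripper value outside its range is refused whole. "gripper" is the opening, from 0 (shut) to 1 (fully open), set as the call begins (left out, the last holds). The fingers move at their own pace and stop on an object; the grip force is fixed at half the most. Time passes only in rows, so rows that repeat a pose let the fingers close. It gives the time, the measured TCP pose, the force and the opening at its end, in the units of the state.
- bot.read_state(): the state, without advancing time (a new reading comes with each control period).
- bot.capture(name): name is "side" or "top" or "wrist"; returns (picture, depth): 420x560x3 uint8, red, green, blue; 420x560 float32, m along the optical axis (not along the pixel's ray), 0 where there is no reading.
- bot.get_calibration(name): a dict with "mtx" (3x3 intrinsics, pixels), "pose" (4x4, takes a point from camera to world coordinates); the wrist camera has in their place "hand_eye" (4x4, takes a point from camera to tool coordinates, whose origin is the TCP and whose axes are the tool frame's). Camera axes: x right, y up, looking along -z (the intrinsics and any distortion apply to the point x, -y, -z); pixel columns grow to the right and rows downward; lengths in m; the calibration is good to about 2 mm. A picture is of the moment at which its call begins: read the wrist's pose just before it. get_calibration takes no time and is no camera call.
- bot.hand_in(): hands the job in, once; it reports no verdict.
The state is a dict: "time_s": time; "joint_positions": joint angles; "qvel": joint speeds; "tau": joint torques, N m; "position": TCP position; "tcp_rot": TCP orientation; "force": force on the tool from outside, world axes, zero at the start; "moment": the same for the moment, N m; "opening": opening from 0.0 (shut) to 1.0 (fully open).
Only numpy, scipy, OpenCV 4.12 (cv2) and the standard library are available. Lean on these libraries where they do the work, as an engineer would, in place of code of your own. Each camera call takes 0.05 s, during which the arm holds its last target.

## Working session

There is one attempt and no reset: what is moved stays moved. The work goes in short steps, Python scripts to look and compute and a tool call to move; the robot and the scene stay as the last step left them, time stands still between calls to the robot, and variables do not carry over. Pictures are saved under pics/ and viewed, and the job is handed in when it is done.

Besides the shell and the picture viewer there is one more tool, called after "Call:" as name(argument=value, ...) on one line, values as JSON. jog_arm: Moves the arm, as the interface text tells. Its arguments: {"type":"object","properties":{"motion":{"type":"array","items":{"type":"number"}},"gripper":{"type":"number"}},"required":["motion"]}

```bash
ls; mkdir -p pics
python3 - <<'E'
from rig import bot
import cv2,numpy as np,pickle
np.set_printoptions(precision=4,suppress=True)
s=bot.read_state();print(s['time_s'],s['position'],s['tcp_rot'],s['opening'])
for n in ('top','side'):
    im,d=bot.capture(n);c=bot.get_calibration(n)
    cv2.imwrite(f'pics/{n}0.png',im[:,:,::-1]);np.savez(f'{n}0.npz',im=im,d=d);print(n,c)
print(bot.get_calibration('wrist'))
E
```

```text
pics
0.0 [ 0.2065 -0.5891  0.2151] [[-0.9438 -0.0003  0.3305]
 [-0.3305  0.0021 -0.9438]
 [-0.0004 -1.     -0.0021]] 1.0009398885871277
top {'mtx': array([[390.9572,   0.    , 282.3306],
       [  0.    , 390.9572, 213.8671],
       [  0.    ,   0.    ,   1.    ]]), 'pose': array([[-0.0146,  0.9872, -0.1586,  0.4484],
       [-0.9998, -0.0123,  0.0158,  0.061 ],
       [ 0.0137,  0.1588,  0.9872,  0.9454],
       [ 0.    ,  0.    ,  0.    ,  1.    ]])}
side {'mtx': array([[443.7908,   0.    , 276.1132],
       [  0.    , 443.7908, 217.0975],
       [  0.    ,   0.    ,   1.    ]]), 'pose': array([[-0.9859,  0.1244, -0.1119,  0.4716],
       [-0.1671, -0.6992,  0.6951,  0.7504],
       [ 0.0082,  0.704 ,  0.7102,  0.7822],
       [ 0.    ,  0.    ,  0.    ,  1.    ]])}
{'mtx': array([[344.602 ,   0.    , 276.5324],
       [  0.    , 344.602 , 206.7365],
       [  0.    ,   0.    ,   1.    ]]), 'hand_eye': array([[-0.0003, -0.9599, -0.2804, -0.078 ],
       [ 0.0009,  0.2804, -0.9599, -0.1684],
       [ 1.    , -0.0006,  0.0008, -0.0012],
       [ 0.    ,  0.    ,  0.    ,  1.    ]])}
```

View pics/top0.png

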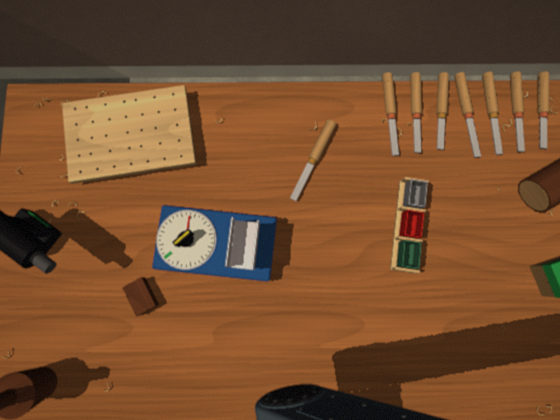

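View pics/side0.png

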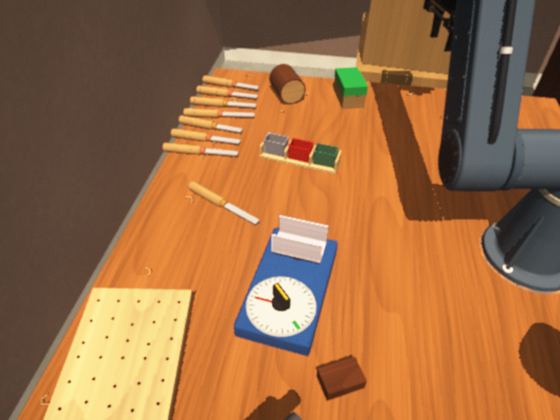

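```bash
cat > h.py <<'E'
import numpy as np,cv2
np.set_printoptions(precision=4,suppress=True)
from rig import bot
def load(n,t): 
    z=np.load(f'{n}{t}.npz'); return z['im'],z['d']
def ray(n,uv,T=None):
    c=bot.get_calibration(n)
    P=c['pose'] if n!='wrist' else T@c['hand_eye']
    uv=np.atleast_2d(np.float64(uv)); K=c['mtx']
    d=np.c_[(uv[:,0]-K[0,2])/K[0,0],-(uv[:,1]-K[1,2])/K[1,1],-np.ones(len(uv))]
    return P[:3,3],d@P[:3,:3].T
def plane(n,uv,z,T=None):
    o,d=ray(n,uv,T); return o+d*((z-o[2])/d[:,2])[:,None]
def proj(n,X,T=None):
    c=bot.get_calibration(n); P=c['pose'] if n!='wrist' else T@c['hand_eye']
    q=(np.atleast_2d(X)-P[:3,3])@P[:3,:3]; K=c['mtx']
    return np.c_[K[0,0]*q[:,0]/-q[:,2]+K[0,2],-K[1,1]*q[:,1]/-q[:,2]+K[1,2]]
def cloud(n,d,T=None):
    v,u=np.mgrid[:420,:560]; o,r=ray(n,np.c_[u.ravel(),v.ravel()],T)
    return (o+r*d.ravel()[:,None]).reshape(420,560,3)
def wpose():
    s=bot.read_state();T=np.eye(4);T[:3,:3]=s['tcp_rot'];T[:3,3]=s['position'];return T
def hsv(im): return cv2.cvtColor(im,cv2.COLOR_RGB2HSV)
def crop(im,x,y,w,h,f,name):
    cv2.imwrite(name,cv2.resize(im[y:y+h,x:x+w,::-1],None,fx=f,fy=f,interpolation=cv2.INTER_CUBIC))
E
python3 - <<'E'
from h import *
im,d=load('top',0)
crop(im,145,195,140,95,5.5,'pics/c1.png');crop(im,380,165,65,120,5,'pics/c2.png')
im2,d2=load('side',0)
crop(im2,225,205,125,150,4,'pics/c3.png')
P=cloud('top',d)
for uv in [(186,240),(165,270),(245,228),(408,256),(408,270),(350,350),(245,270)]: print(uv,P[uv[1],uv[0]])
E
```

```text
(186, 240) [0.5323 0.2627 0.0724]
(165, 270) [ 0.4682  0.3285 -0.0032]
(245, 228) [0.4484 0.061  0.9454]
(408, 256) [ 0.4927 -0.2521  0.0133]
(408, 270) [ 0.4593 -0.2404  0.0418]
(350, 350) [ 0.2778 -0.1068  0.0001]
(245, 270) [0.4645 0.133  0.0511]
```

Run:
```python
from h import *
for n in('top','side'):
    im,d=load(n,0);H=hsv(im);P=cloud(n,d)
    def cc(m,box,nm,z):
        mm=np.zeros_like(m);x,y,w,h=box;mm[y:y+h,x:x+w]=m[y:y+h,x:x+w]
        cs,_=cv2.findContours(mm.astype(np.uint8),cv2.RETR_EXTERNAL,cv2.CHAIN_APPROX_NONE)
        if not cs: print(nm,'none');return
        c=max(cs,key=cv2.contourArea);r=cv2.minAreaRect(c);b=cv2.boxPoints(r)
        W=plane(n,b,z);print(n,nm,r,'ctr',plane(n,[r[0]],z)[0],'len',np.linalg.norm(W[1]-W[0]),np.linalg.norm(W[2]-W[1]),'depthz',np.median(P[...,2][mm>0]))
        print(b.tolist()); print(W[:,:2].tolist())
    bx=(145,195,140,95) if n=='top' else (225,205,125,150)
    rk=(380,165,65,120) if n=='top' else (255,120,100,60)
    h,s,v=H[...,0],H[...,1],H[...,2]
    cc((h>100)&(h<125)&(s>120)&(v>50),bx,'blue',.05)
    cc((h>20)&(h<35)&(s>120)&(v>120),bx,'yellow',.095)
    cc((h>45)&(h<85)&(s>100)&(v>80),bx,'zero',.055)
    cc(((h<8)|(h>172))&(s>140)&(v>120),bx if n=='top' else (245,285,35,30),'ptr',.055)
    cc((h>50)&(h<95)&(s>60),rk,'green',.055)
    cc(((h<8)|(h>172))&(s>160),rk,'red',.055)
```

```text
top blue ((214.1389617919922, 242.72164916992188), (116.96324920654297, 63.128170013427734), 6.2034478187561035) ctr [0.5273 0.2036 0.05  ] len 0.1443982382471871 0.27117031545956416 depthz 0.05003489494320568
[[152.5889892578125, 267.78143310546875], [159.41055297851562, 205.02291870117188], [275.6889343261719, 217.661865234375], [268.86737060546875, 280.4203796386719]]
[[0.4725016734447819, 0.34161704583515773], [0.6165329803683706, 0.33132948855588107], [0.5835184024848202, 0.062176413831458596], [0.4404760340448521, 0.07927809788628246]]
top yellow ((181.0, 237.00001525878906), (2.4458744525909424, 18.438129425048828), 48.8140754699707) ctr [0.5368 0.2685 0.095 ] len 0.039311158841291244 0.005441965716455643 depthz 0.09606447649734184
[[173.2566375732422, 242.1504669189453], [187.1327362060547, 230.0088653564453], [188.7433624267578, 231.8495635986328], [174.8672637939453, 243.9911651611328]]
[[0.525789604896364, 0.2849581615629609], [0.55191623648304, 0.25558527727524866], [0.5478316843331955, 0.25198924827171165], [0.5217451130287211, 0.2813613066536001]]
top zero ((167.5600128
[... 4693 characters left out ...]
0.1807744637264912], [0.5246729669672018, -0.26159980517196046], [0.4667408831200519, -0.2526735615875292], [0.47035887950798894, -0.17305108418812598]]
side red ((299.6600646972656, 149.30616760253906), (23.16053009033203, 20.83698272705078), 12.994616508483887) ctr [ 0.5665 -0.2286  0.055 ] len 0.09428007244532907 0.06664175533148708 depthz 0.03945315983084713
[[286.0336608886719, 156.8539276123047], [290.7190246582031, 136.55055236816406], [313.2864685058594, 141.75840759277344], [308.6011047363281, 162.06178283691406]]
[[0.597920239330261, -0.18898137448100738], [0.5990336255347483, -0.2832548725144216], [0.5337489196077656, -0.2698746361305163], [0.536037588779397, -0.1774836272645749]]
```

View pics/c1.png

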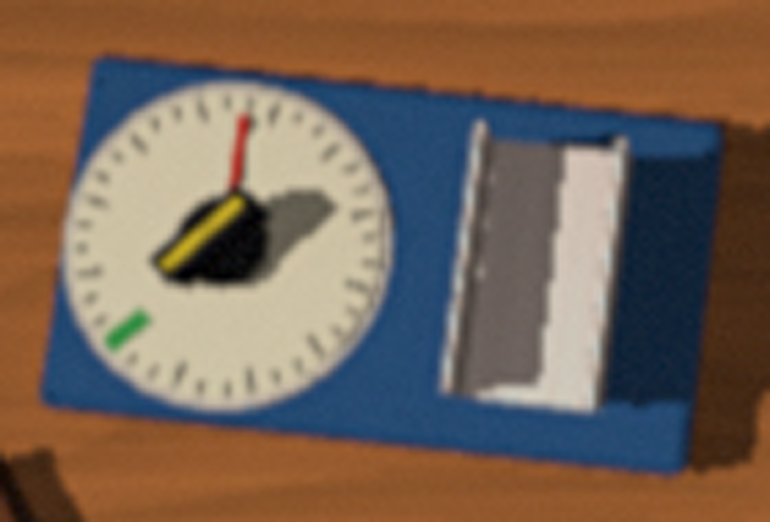

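View pics/c2.png

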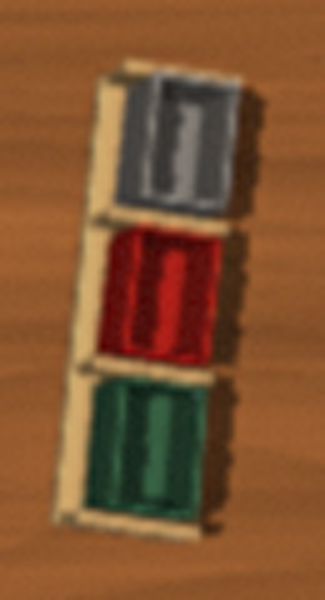

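```bash
cat >> h.py <<'E'
def Rdown(yawz):
    a=np.radians(yawz);z=np.array([np.cos(a),np.sin(a),0]);y=np.array([0,0,-1.]);return np.c_[np.cross(y,z),y,z]
def rel(pos,yawz):
    from scipy.spatial.transform import Rotation as R
    T=wpose();s=T[:3,:3].T@(np.array(pos)-T[:3,3])*1000
    r=R.from_matrix(T[:3,:3].T@Rdown(yawz)).as_rotvec(degrees=True)
    print('shift',s.round(1),'turn',r.round(2),'t',bot.read_state()['time_s'])
E
python3 - <<'E'
from h import *
A=np.array
l=plane('top',A([(480,125),(448,390),(622,140),(600,410)])/5.5+[145,195],.126);print(l)
print(np.linalg.norm(l[1]-l[0]),np.linalg.norm(l[3]-l[2]),np.linalg.norm(l[1]-l[3]),np.linalg.norm(l[0]-l[2]),l.mean(0))
for p,q in((0,1),(2,3)): print(np.degrees(np.arctan2(*(l[p]-l[q])[[1,0]])))
im,d=load('top',0)
m=(hsv(im)[...,1]<70)&(hsv(im)[...,2]>140);m[:195]=0;m[290:]=0;m[:,:145]=0;m[:,225:]=0
cs,_=cv2.findContours(m.astype(np.uint8),0,1);c=max(cs,key=cv2.contourArea);e=cv2.fitEllipse(c);print(e,plane('top',[e[0]],.054))
rel([.4955,-.2455,.22],-99.5)
E
```

```text
[[0.5731 0.1539 0.126 ]
 [0.4721 0.1654 0.126 ]
 [0.5665 0.0994 0.126 ]
 [0.4638 0.1081 0.126 ]]
0.10159091111103628 0.10308840029180945 0.057848804944387565 0.054943318810182565 [0.5189 0.1317 0.126 ]
-6.485576914319983
-4.885130726735855
((185.7070770263672, 239.289794921875), (56.951881408691406, 59.42961120605469), 47.030006408691406) [[0.5357 0.2677 0.054 ]]
shift [-386.4   -4.2 -228.9] turn [ 0.11 28.8   0.01] t 0.1
```

View pics/c3.png

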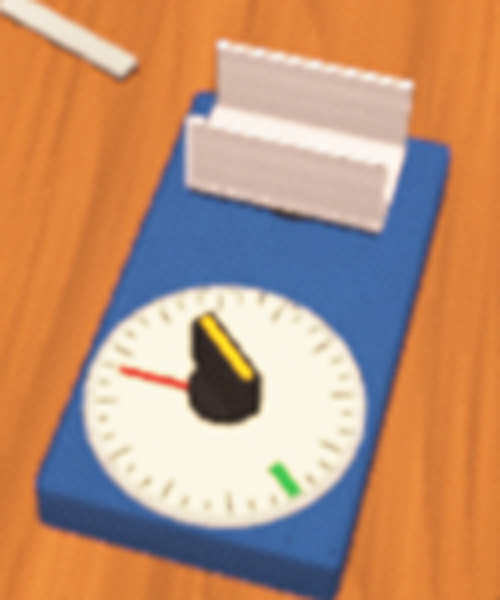

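Call:
jog_arm(motion=[-40,0,-24,0,4,0,-90,-1,-53,0,8,0,-145,-2,-86,0,12,0,-200,-2,-118,0,16,0,-255,-3,-151,0,20,0,-310,-3,-184,0,24,0,-355,-4,-210,0,27,0,-380,-4,-225,0,28.8,0,-386,-4,-229,0,28.8,0,-386,-4,-229,0,28.8,0,-386,-4,-229,0,28.8,0], gripper=1)

```text
time_s: 1.48
position: [0.4944, -0.2472, 0.2199]
tcp_rot: [[-0.986, -0.001, -0.166], [0.166, -0.0, -0.986], [0.001, -1.0, 0.0]]
force: [-0.4, -0.7, -0.1]
opening: 1.0
```

Run:
```python
from h import *
T=wpose();im,d=bot.capture('wrist');cv2.imwrite('pics/w1.png',im[:,:,::-1]);np.savez('wrist1.npz',im=im,d=d,T=T)
print(T[:3],bot.read_state()['time_s'],bot.read_state()['joint_positions'])
```

```text
[[-0.986  -0.0006 -0.1665  0.4944]
 [ 0.1665 -0.0001 -0.986  -0.2472]
 [ 0.0006 -1.      0.0002  0.2199]] 1.525 [-38.1463  24.3976  92.2722  -0.0225  63.3436  61.468 ]
```

View pics/w1.png

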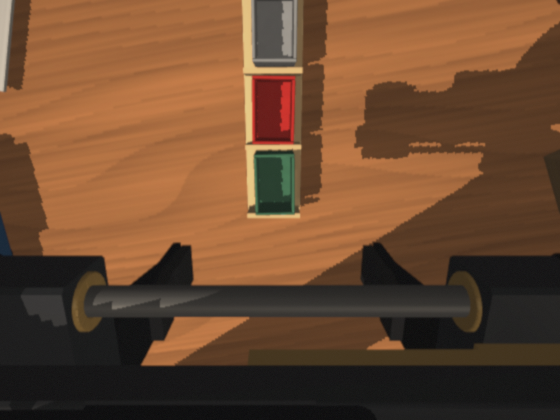

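Run:
```python
from h import *
z=np.load('wrist1.npz');im,d,T=z['im'],z['d'],z['T'];H=hsv(im);h,s,v=[H[...,i] for i in range(3)]
crop(im,235,60,80,165,4.5,'pics/w1c.png')
for nm,m,box in(('green',(h>50)&(h<95)&(s>60),(240,140,70,85)),('red',((h<8)|(h>172))&(s>160),(240,60,70,90))):
    k=np.zeros(m.shape,np.uint8);x,y,w,hh=box;k[y:y+hh,x:x+w]=m[y:y+hh,x:x+w]
    c=max(cv2.findContours(k,0,1)[0],key=cv2.contourArea);b=cv2.boxPoints(cv2.minAreaRect(c));W=plane('wrist',b,.055,T)
    print(nm,b.round(1).tolist(),W[:,:2].round(4).tolist(),'ctr',W.mean(0),np.linalg.norm(W[1]-W[0]),np.linalg.norm(W[2]-W[1]))
```

```text
green [[255.0, 213.0], [255.0, 151.0], [294.0, 151.0], [294.0, 213.0]] [[0.4718, -0.2195], [0.5332, -0.231], [0.527, -0.268], [0.4652, -0.2585]] ctr [ 0.4993 -0.2442  0.055 ] 0.06251566123885251 0.03752497652736174
red [[252.0, 143.0], [252.0, 75.0], [294.0, 75.0], [294.0, 143.0]] [[0.5412, -0.2295], [0.601, -0.2409], [0.5947, -0.2784], [0.5345, -0.2691]] ctr [ 0.5679 -0.2545  0.055 ] 0.06092909442204036 0.03806073733298069
```

View pics/w1c.png

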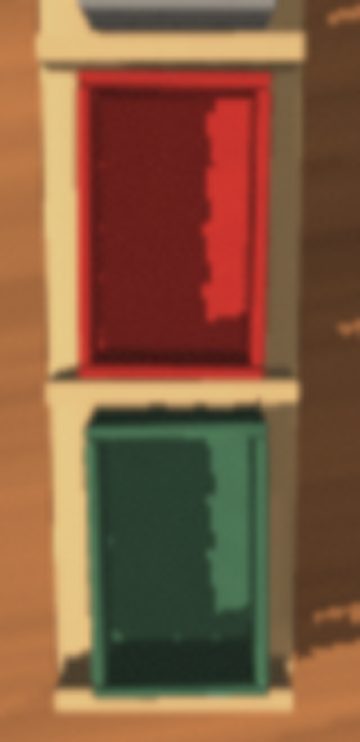

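Call:
jog_arm(motion=[-3,20,-3.4,0,0,0,-3,65,-3.4,0,0,0,-3,110,-3.4,0,0,0,-3,145,-3.4,0,0,0,-3,165,-3.4,0,0,0,-3,178,-3.4,0,0,0,-3,178,-3.4,0,0,0,-3,178,-3.4,0,0,0])

```text
time_s: 2.52
position: [0.4992, -0.244, 0.0428]
tcp_rot: [[-0.986, 0.001, -0.165], [0.165, -0.001, -0.986], [-0.002, -1.0, 0.001]]
force: [-0.2, 0.3, -0.4]
opening: 1.003
```

Call:
jog_arm(motion=[0,0,0,0,0,0,0,0,0,0,0,0,0,0,0,0,0,0,0,0,0,0,0,0,0,0,0,0,0,0,0,0,0,0,0,0], gripper=0.3)

```text
time_s: 3.28
position: [0.499, -0.2439, 0.0422]
tcp_rot: [[-0.986, 0.001, -0.165], [0.165, -0.001, -0.986], [-0.001, -1.0, 0.001]]
force: [0.3, -1.9, 1.1]
opening: 0.456
```

Call:
jog_arm(motion=[0,-15,0,0,0,0,0,-40,0,0,0,0,0,-65,0,0,0,0,3,-75,-10,0,0,0,10,-75,-40,0,0,0,20,-75,-75,0,0,0,30,-75,-110,0,0,0,38,-75,-140,0,0,0,42,-75,-159,0,0,0,42,-75,-159,0,0,0,42,-50,-159,0,0,0,42,-20,-159,0,0,0,42,-2,-159,0,0,0,42,5,-159,0,0,0,42,9.5,-159,0,0,0,42,9.5,-159,0,0,0,42,9.5,-159,0,0,0])

```text
time_s: 5.4
position: [0.484, -0.0798, 0.0331]
tcp_rot: [[-0.986, 0.001, -0.165], [0.165, -0.0, -0.986], [-0.001, -1.0, 0.0]]
force: [-0.5, -1.0, -1.4]
opening: 0.45
```

Call:
jog_arm(motion=[0,0.5,0,0,0,0,0,0.5,0,0,0,0,0,0.5,0,0,0,0,0,0.5,0,0,0,0,0,-10,0,0,0,0,0,-40,0,0,0,0,0,-90,0,0,0,0,0,-140,0,0,0,0,0,-180,0,0,0,0,0,-187,0,0,0,0,0,-187,0,0,0,0,0,-187,0,0,0,0], gripper=1)

```text
time_s: 6.9
position: [0.4824, -0.0791, 0.2182]
tcp_rot: [[-0.986, -0.003, -0.165], [0.165, 0.001, -0.986], [0.003, -1.0, -0.001]]
force: [-0.4, -0.6, -1.0]
opening: 0.996
```

Run:
```python
from h import *
T=wpose();im,d=bot.capture('wrist');cv2.imwrite('pics/w2.png',im[:,:,::-1]);np.savez('wrist2.npz',im=im,d=d,T=T)
H=hsv(im);h,s,v=[H[...,i] for i in range(3)]
k=((h>50)&(h<95)&(s>60)).astype(np.uint8)
c=max(cv2.findContours(k,0,1)[0],key=cv2.contourArea);b=cv2.boxPoints(cv2.minAreaRect(c));W=plane('wrist',b,.045,T)
print(b.round(1).tolist(),W[:,:2].round(4).tolist(),'ctr',W.mean(0),np.linalg.norm(W[1]-W[0]),np.linalg.norm(W[2]-W[1]))
x,y,w,hh=cv2.boundingRect(c);crop(im,x-10,y-10,w+20,hh+20,6,'pics/w2c.png');print(x,y,T[:3])
```

```text
[[259.0, 151.0], [297.0, 151.0], [297.0, 213.0], [259.0, 213.0]] [[0.5191, -0.0657], [0.5129, -0.1027], [0.4496, -0.0932], [0.456, -0.0543]] ctr [ 0.4844 -0.079   0.045 ] 0.0374584819525272 0.0640924241149693
259 151 [[-0.9863 -0.0032 -0.1652  0.4824]
 [ 0.1652  0.0013 -0.9863 -0.0791]
 [ 0.0034 -1.     -0.0008  0.2182]]
```

View pics/w2.png

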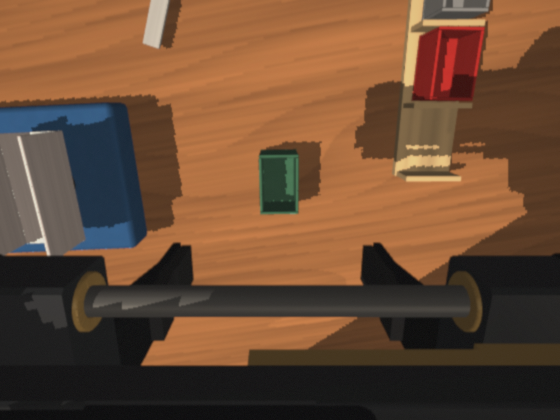

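View pics/w2c.png

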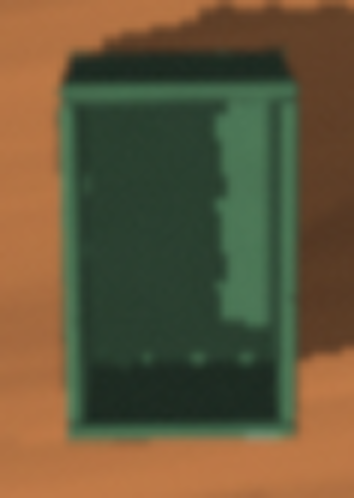

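Call:
jog_arm(motion=[0,10,1,0,-10,0,0,20,1,0,-20,0,0,30,1,0,-30,0,0,40,1,0,-40,0,0,50,1,0,-50,0,0,60,1,0,-60,0,0,70,1,0,-70,0,0,80,1,0,-80,0,0,90,1,0,-90,0,0,95,1,0,-90,0,0,95,1,0,-90,0])

```text
time_s: 8.32
position: [0.4828, -0.0803, 0.1236]
tcp_rot: [[-0.168, -0.002, 0.986], [-0.986, 0.001, -0.168], [-0.001, -1.0, -0.002]]
force: [-0.1, 0.0, 0.6]
opening: 0.995
```

Run:
```python
from h import *
T=wpose();im,d=bot.capture('wrist');cv2.imwrite('pics/w3.png',im[:,:,::-1]);np.savez('wrist3.npz',im=im,d=d,T=T)
print(T[:3])
o=proj('wrist',[[.4823,-.08,.045]],T);print(o)
rel([.4823,-.08,.038],-9.6)
```

```text
[[-0.1676 -0.0021  0.9858  0.4828]
 [-0.9859  0.0009 -0.1676 -0.0803]
 [-0.0005 -1.     -0.0022  0.1236]]
[[275.7366 214.8921]]
shift [-0.3 86.1 -0.8] turn [ 0.06 -0.02 -0.02] t 8.375
```

View pics/w3.png

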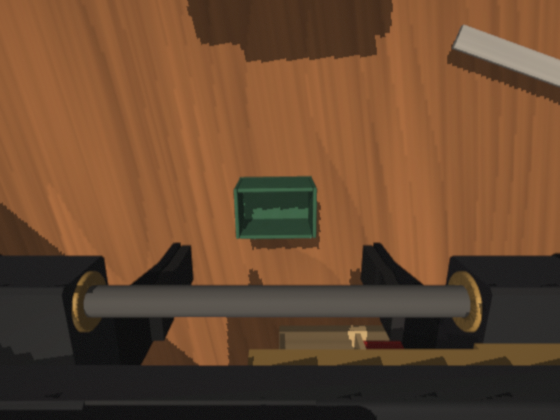

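Call:
jog_arm(motion=[0,15,0,0,0,0,0,40,0,0,0,0,0,65,0,0,0,0,0,80,0,0,0,0,0,86,0,0,0,0,0,86,0,0,0,0])

```text
time_s: 9.12
position: [0.4836, -0.0806, 0.0386]
tcp_rot: [[-0.165, 0.0, 0.986], [-0.986, 0.0, -0.165], [-0.0, -1.0, 0.0]]
force: [0.5, 0.3, -0.2]
opening: 1.002
```

Call:
jog_arm(motion=[0,0,0,0,0,0,0,0,0,0,0,0,0,0,0,0,0,0,0,0,0,0,0,0,0,0,0,0,0,0], gripper=0.55)

```text
time_s: 9.75
position: [0.484, -0.0807, 0.0389]
tcp_rot: [[-0.165, 0.001, 0.986], [-0.986, -0.001, -0.165], [0.0, -1.0, 0.002]]
force: [0.7, 0.8, 2.3]
opening: 0.575
```

Run:
```python
from h import *
print(wpose()[:3])
rel([.5205,.135,.19],-6.5)
```

```text
[[-0.1652  0.0015  0.9863  0.484 ]
 [-0.9863 -0.0005 -0.1652 -0.0807]
 [ 0.0003 -1.      0.0015  0.0389]]
shift [-218.8 -151.2    0.6] turn [-0.09 -3.01  0.02] t 9.75
```

Run:
```python
from h import *
print(bot.read_state()['opening'])
for n in('side','wrist'):
    im,d=bot.capture(n);cv2.imwrite(f'pics/{n}4.png',im[:,:,::-1])
    if n=='side':
        u,v=proj(n,[[.484,-.08,.05]])[0].astype(int);crop(im,u-60,v-60,120,120,5,'pics/s4c.png')
```

```text
0.5753592455566634
```

View pics/s4c.png

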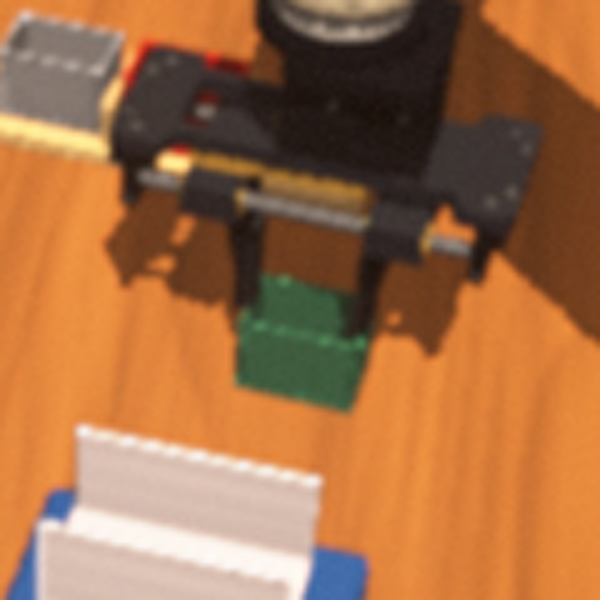

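View pics/wrist4.png

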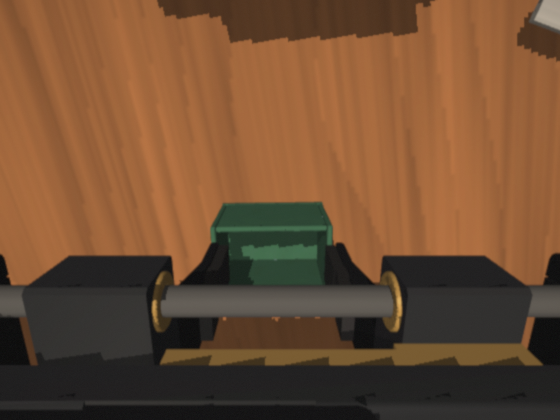

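Run:
```python
from h import *
im=cv2.imread('pics/wrist4.png')[:,:,::-1]
crop(im,185,190,175,130,4.5,'pics/w4c.png')
T=wpose()
for z in(.025,.031,.0435):
  for y in(-.03,0.006,.022):
    print(z,y,[proj('wrist',T[:3,:3]@[x,y,sg*z]+T[:3,3],T)[0].round(0).tolist() for sg in(-1,1) for x in(-.0095,.0095)])
```

```text
0.025 -0.03 [[219.0, 269.0], [221.0, 307.0], [333.0, 269.0], [331.0, 307.0]]
0.025 0.006 [[230.0, 239.0], [231.0, 271.0], [322.0, 239.0], [321.0, 271.0]]
0.025 0.022 [[234.0, 229.0], [235.0, 259.0], [319.0, 229.0], [318.0, 259.0]]
0.031 -0.03 [[206.0, 269.0], [208.0, 307.0], [346.0, 269.0], [344.0, 307.0]]
0.031 0.006 [[219.0, 239.0], [221.0, 271.0], [333.0, 239.0], [332.0, 271.0]]
0.031 0.022 [[223.0, 229.0], [225.0, 259.0], [329.0, 229.0], [328.0, 259.0]]
0.0435 -0.03 [[178.0, 269.0], [181.0, 307.0], [375.0, 269.0], [371.0, 307.0]]
0.0435 0.006 [[196.0, 239.0], [198.0, 271.0], [356.0, 239.0], [354.0, 271.0]]
0.0435 0.022 [[202.0, 229.0], [204.0, 259.0], [350.0, 229.0], [348.0, 259.0]]
```

View pics/w4c.png

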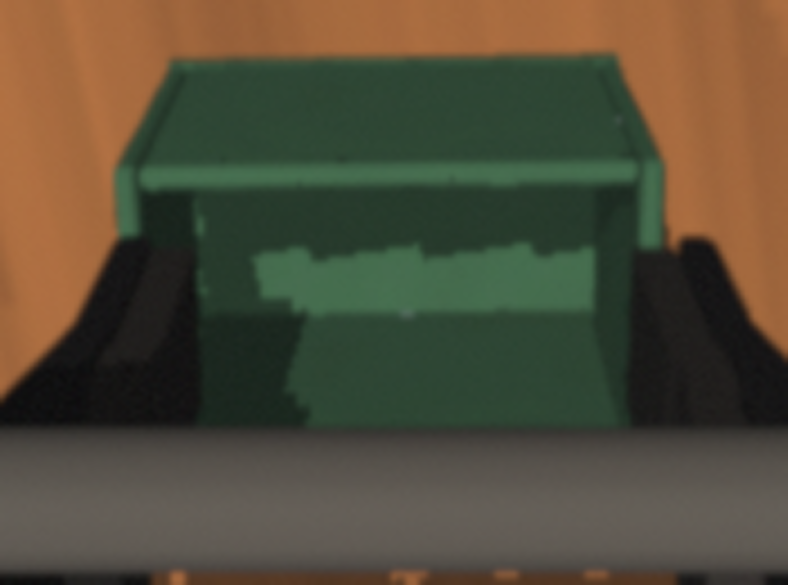

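Call:
jog_arm(motion=[0,0,0,0,0,0])

```text
time_s: 9.98
position: [0.4842, -0.0809, 0.0389]
tcp_rot: [[-0.165, 0.002, 0.986], [-0.986, -0.001, -0.165], [0.0, -1.0, 0.002]]
force: [1.3, -0.1, 4.6]
opening: 0.557
```

Run:
```python
from h import *
s=bot.read_state();print(s['opening'],s['force'],s['moment'])
```

```text
0.5570259653885945 [ 1.2563 -0.0817  4.5828] [-0.0337 -0.2762 -0.0111]
```

Call:
jog_arm(motion=[0,0,0,0,0,0,0,0,0,0,0,0,0,0,0,0,0,0,0,0,0,0,0,0,0,0,0,0,0,0], gripper=1)

```text
time_s: 10.6
position: [0.4833, -0.0805, 0.0382]
tcp_rot: [[-0.165, -0.001, 0.986], [-0.986, 0.0, -0.165], [-0.0, -1.0, -0.001]]
force: [0.1, 0.9, 0.7]
opening: 0.977
```

Run:
```python
from h import *
s=bot.read_state();print(s['opening'],s['force'],s['moment'])
for n in('side','wrist'):
    im,d=bot.capture(n);cv2.imwrite(f'pics/{n}5.png',im[:,:,::-1])
    if n=='side':
        u,v=proj(n,[[.484,-.08,.05]])[0].astype(int);crop(im,u-60,v-60,120,120,5,'pics/s5c.png')
    else: crop(im,165,150,230,170,3.4,'pics/w5c.png')
```

```text
0.9767620522887829 [0.0846 0.9097 0.6861] [-0.0428 -0.1195 -0.0136]
```

View pics/s5c.png

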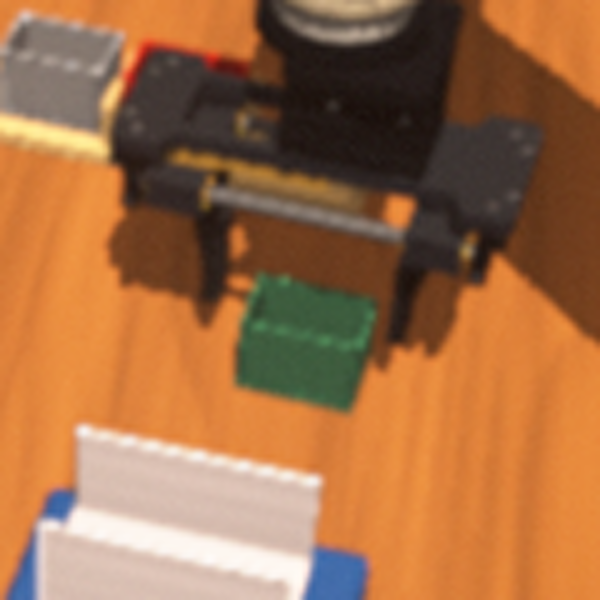

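View pics/w5c.png

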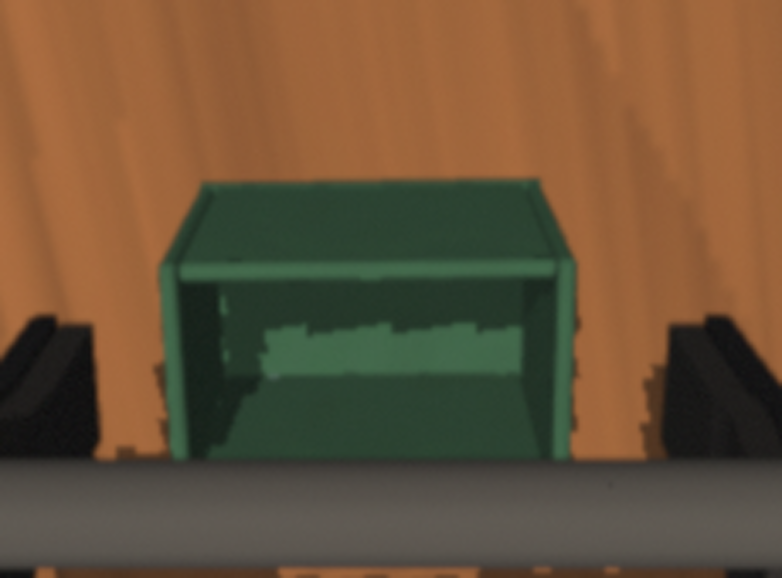

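Call:
jog_arm(motion=[0,4,-1,0,0,0,0,9,-1.5,0,0,0,0,11,-1.5,0,0,0,0,11,-1.5,0,0,0,0,11,-1.5,0,0,0], gripper=0.75)

```text
time_s: 11.32
position: [0.482, -0.0803, 0.0276]
tcp_rot: [[-0.165, 0.0, 0.986], [-0.986, -0.0, -0.165], [0.0, -1.0, 0.0]]
force: [0.5, 0.1, -0.8]
opening: 0.756
```

Call:
jog_arm(motion=[0,0,0,0,0,0,0,0,0,0,0,0,0,0,0,0,0,0,0,0,0,0,0,0], gripper=0.69)

```text
time_s: 11.82
position: [0.4818, -0.0802, 0.0276]
tcp_rot: [[-0.165, -0.0, 0.986], [-0.986, 0.0, -0.165], [-0.0, -1.0, -0.0]]
force: [-0.5, 1.0, 1.9]
opening: 0.712
```

Call:
jog_arm(motion=[0,0,0,0,0,0,0,0,0,0,0,0])

```text
time_s: 12.08
position: [0.4818, -0.0802, 0.0276]
tcp_rot: [[-0.165, -0.0, 0.986], [-0.986, 0.0, -0.165], [-0.0, -1.0, -0.0]]
force: [-1.5, -0.4, 2.3]
opening: 0.707
```

Call:
jog_arm(motion=[0,0,0,0,0,0,0,0,0,0,0,0])

```text
time_s: 12.32
position: [0.4818, -0.0802, 0.0276]
tcp_rot: [[-0.165, -0.0, 0.986], [-0.986, 0.0, -0.165], [-0.0, -1.0, -0.0]]
force: [-1.3, 1.2, 2.9]
opening: 0.706
```

Call:
jog_arm(motion=[0,-5,0,0,0,0,0,-15,0,0,0,0,0,-25,0,0,0,0,0,-25,0,0,0,0])

```text
time_s: 12.82
position: [0.4827, -0.0806, 0.0536]
tcp_rot: [[-0.165, 0.002, 0.986], [-0.986, -0.001, -0.165], [0.001, -1.0, 0.002]]
force: [-0.3, 0.3, -0.9]
opening: 0.71
```

Run:
```python
from h import *
for n in('side','wrist'):
    im,d=bot.capture(n);cv2.imwrite(f'pics/{n}6.png',im[:,:,::-1])
    if n=='side':
        u,v=proj(n,[[.484,-.08,.05]])[0].astype(int);crop(im,u-60,v-60,120,120,4,'pics/s6c.png')
    else: crop(im,165,150,230,170,3.4,'pics/w6c.png')
print(bot.read_state()['opening'])
```

```text
0.7077670704546173
```

View pics/s6c.png

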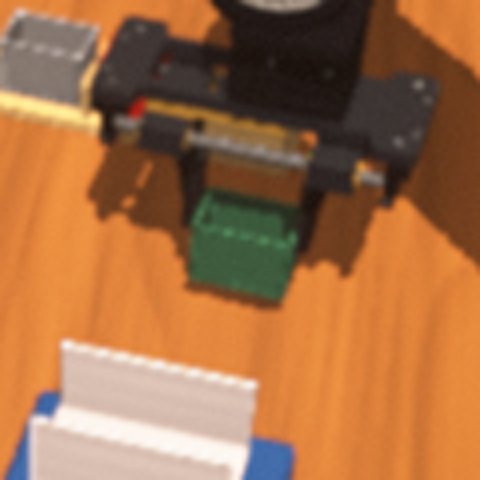

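View pics/w6c.png

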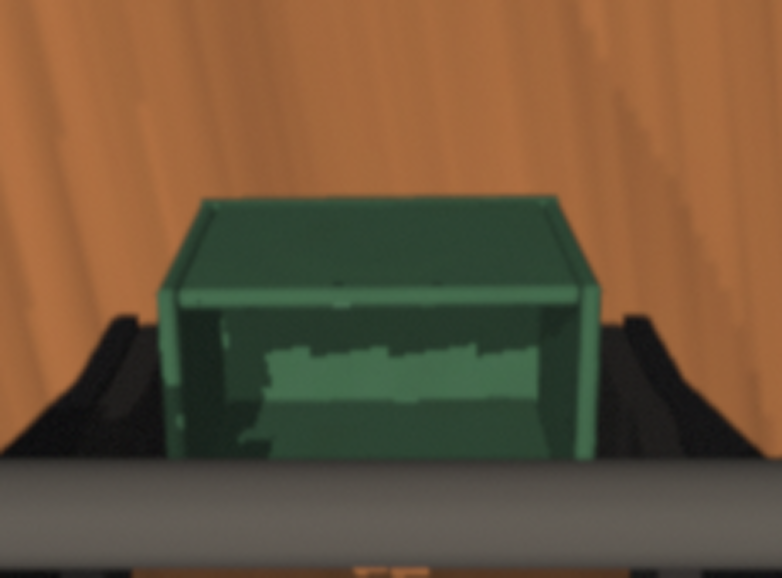

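Call:
jog_arm(motion=[0,-30,0,0,0,0,0,-70,0,0,0,0,0,-110,0,0,0,0,-15,-140,0,0,-1,0,-45,-146,0,0,-2,0,-80,-146,1,0,-3,0,-115,-146,1,0,-3.4,0,-150,-146,1,0,-3.4,0,-180,-146,1.5,0,-3.4,0,-205,-146,1.5,0,-3.4,0,-217,-146,1.5,0,-3.4,0,-217,-146,1.5,0,-3.4,0,-217,-146,1.5,0,-3.4,0])

```text
time_s: 14.55
position: [0.5189, 0.1327, 0.1983]
tcp_rot: [[-0.107, -0.001, 0.994], [-0.994, -0.001, -0.107], [0.001, -1.0, -0.001]]
force: [0.3, -0.1, -1.3]
opening: 0.705
```

Run:
```python
from h import *
T=wpose();print(T[:3])
for n in('side','top','wrist'):
    im,d=bot.capture(n);cv2.imwrite(f'pics/{n}7.png',im[:,:,::-1]);np.savez(f'{n}7.npz',im=im,d=d,T=T)
    if n!='wrist':
        u,v=proj(n,[[.52,.133,.12]])[0].astype(int);crop(im,u-60,v-60,120,120,5,f'pics/{n[0]}7c.png');print(n,u,v)
```

```text
[[-0.1068 -0.0008  0.9943  0.5189]
 [-0.9943 -0.0005 -0.1069  0.1327]
 [ 0.0006 -1.     -0.0007  0.1983]]
side 300 231
top 242 242
```

View pics/s7c.png

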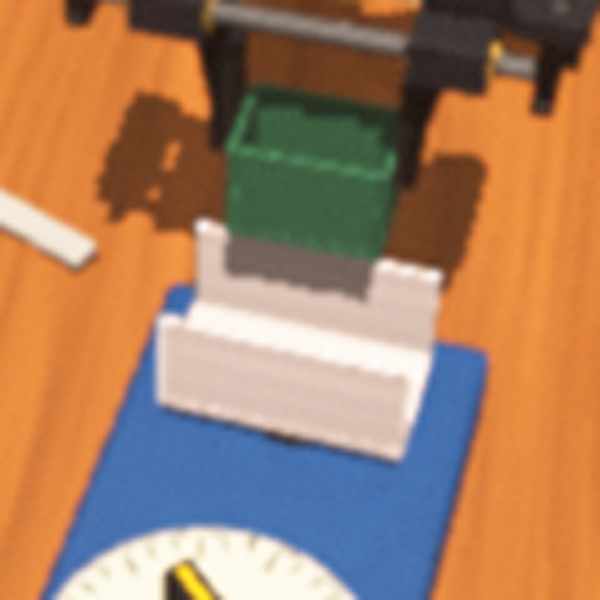

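View pics/t7c.png

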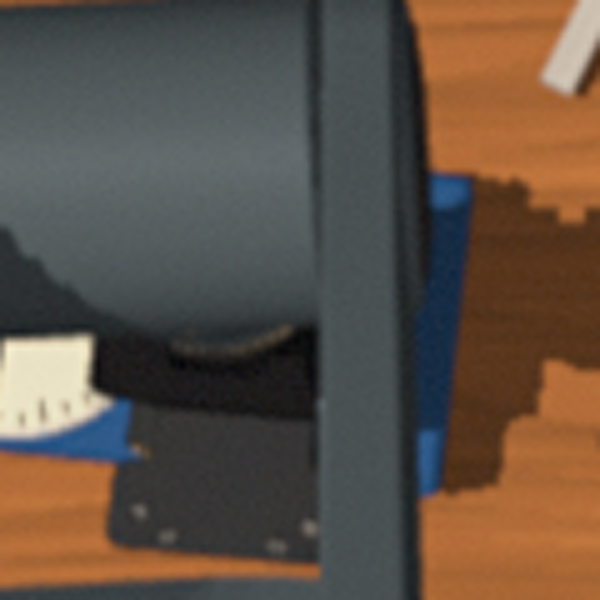

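View pics/wrist7.png

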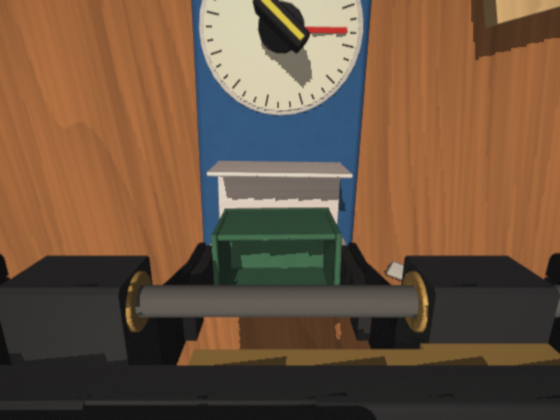

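Run:
```python
from h import *
A=np.array
z=np.load('wrist7.npz');im,T=z['im'],z['T'];crop(im,195,150,170,100,4.7,'pics/w7c.png')
im=np.load('side7.npz')['im'];crop(im,262,205,75,65,10,'pics/s7d.png')
w=plane('wrist',A([(208,175.5),(351,175.5),(216,163),(344,163)]),.126,T);print(w[:,:2])
print(np.linalg.norm(w[0]-w[1]),np.degrees(np.arctan2(*(w[1]-w[0])[[1,0]])))
H=hsv(np.load('wrist7.npz')['im']);m=((H[...,0]>20)&(H[...,0]<35)&(H[...,1]>150)&(H[...,2]>120));m[60:]=0;m[:,:240]=0;m[:,320:]=0
c=max(cv2.findContours(m.astype(np.uint8),0,1)[0],key=cv2.contourArea);r=cv2.minAreaRect(c);print(r,plane('wrist',[r[0]],.095,T))
```

```text
[[0.4742 0.1691]
 [0.575  0.1583]
 [0.4813 0.1773]
 [0.5706 0.1677]]
0.10137123269301848 -6.109105720627177
((282.5562438964844, 17.519941329956055), (55.1445198059082, 6.749667644500732), 46.0809211730957) [[0.5382 0.2702 0.095 ]]
```

View pics/w7c.png

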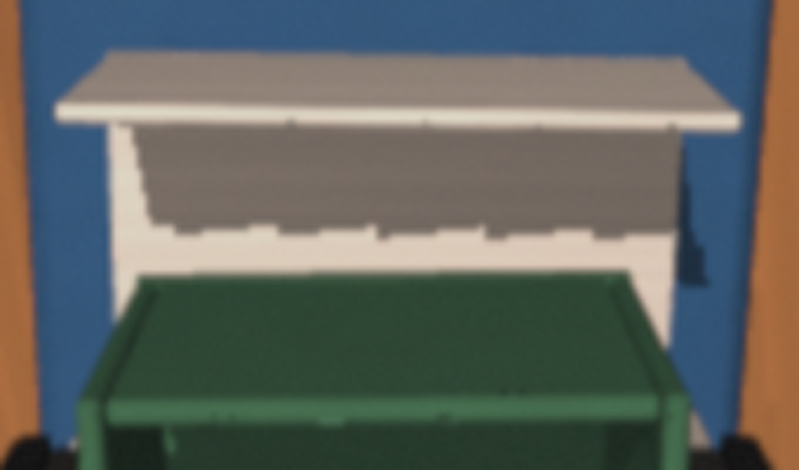

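View pics/s7d.png

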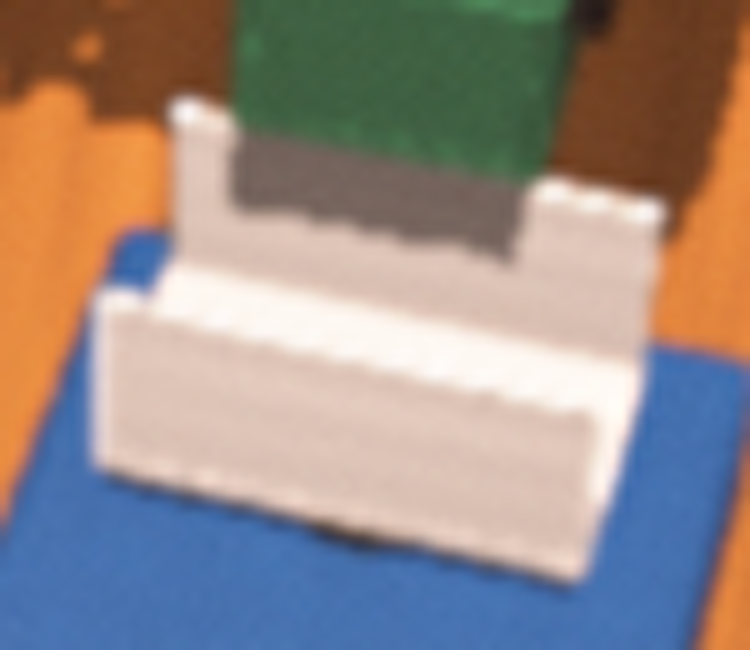

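Run:
```python
from h import *
A=np.array
T=np.load('wrist7.npz')['T']
cy=A([.106,.994,0]);cx=A([.994,-.106,0])
w=plane('wrist',A([(207.1,173.7),(352.4,175.7)]),.126,T);print(w,np.linalg.norm(w[0]-w[1]),np.degrees(np.arctan2(*(w[1]-w[0])[[1,0]])),'ctr',w.mean(0)-.0275*cy)
w=plane('side',A([(272,234),(321.7,246.3),(280.5,215),(327.7,226.4)]),.126);print(w,np.linalg.norm(w[0]-w[1]),np.linalg.norm(w[3]-w[2]),'ctr',w.mean(0))
w-=w.mean(0);print(w@cx,w@cy)
# tin in wrist: rim corners -> tcp offset
t=plane('wrist',A([(195+80/4.7,150+400/4.7),(195+687/4.7,150+400/4.7)]),.1983-.0276+.045,T)
print('tin +y edge outer mid',t.mean(0),'rel tcp',(t.mean(0)-T[:3,3])@cx,(t.mean(0)-T[:3,3])@cy, np.linalg.norm(t[0]-t[1]))
```

```text
[[0.4738 0.1704 0.126 ]
 [0.576  0.158  0.126 ]] 0.10294727383321908 -6.909015287665363 ctr [0.522  0.1369 0.126 ]
[[0.5751 0.1567 0.126 ]
 [0.4737 0.1719 0.126 ]
 [0.567  0.1005 0.126 ]
 [0.4668 0.1161 0.126 ]] 0.10254395697685142 0.10140768728139131 ctr [0.5207 0.1363 0.126 ]
[ 0.052  -0.0504  0.0498 -0.0514] [ 0.0261  0.0304 -0.0307 -0.0258]
tin +y edge outer mid [0.5215 0.1533 0.2157] rel tcp 0.0003617113034256902 0.020735379589010353 0.060408392379869245
```

Call:
jog_arm(motion=[-3,5,1.8,0,0.9,0,-3,20,1.8,0,0.9,0,-3,40,1.8,0,0.9,0,-3,55,1.8,0,0.9,0,-3,65,1.8,0,0.9,0,-3,65,1.8,0,0.9,0])

```text
time_s: 15.45
position: [0.5208, 0.1362, 0.1326]
tcp_rot: [[-0.122, -0.002, 0.993], [-0.993, -0.0, -0.122], [0.0, -1.0, -0.002]]
force: [0.2, -0.7, -1.1]
opening: 0.709
```

Run:
```python
from h import *
T=wpose();print(T[:3])
for n in('side','wrist'):
    im,d=bot.capture(n);np.savez(f'{n}8.npz',im=im,d=d,T=T)
    if n!='wrist':crop(im,250,190,100,80,8,'pics/s8c.png')
    else: crop(im,180,150,200,150,4,'pics/w8c.png')
```

```text
[[-0.1219 -0.002   0.9925  0.5208]
 [-0.9925 -0.0001 -0.1219  0.1362]
 [ 0.0003 -1.     -0.0019  0.1326]]
```

View pics/s8c.png

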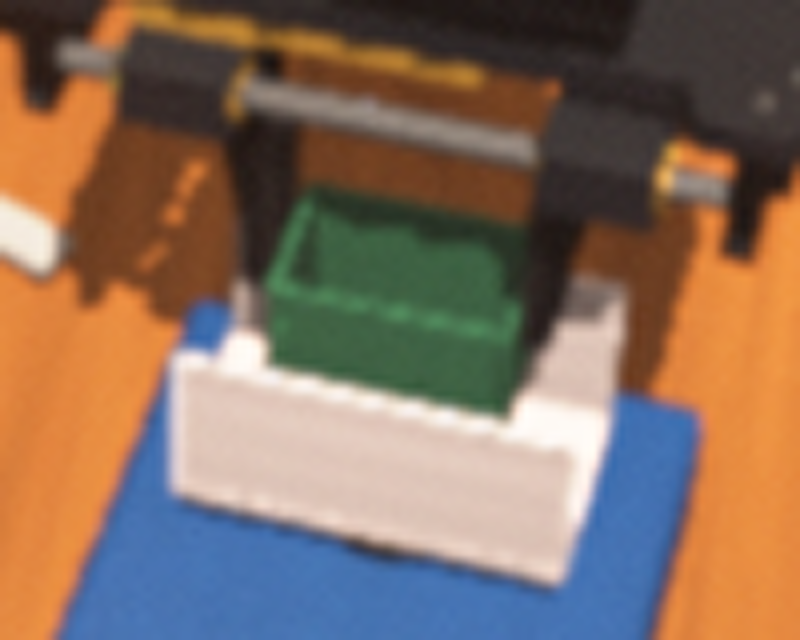

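View pics/w8c.png

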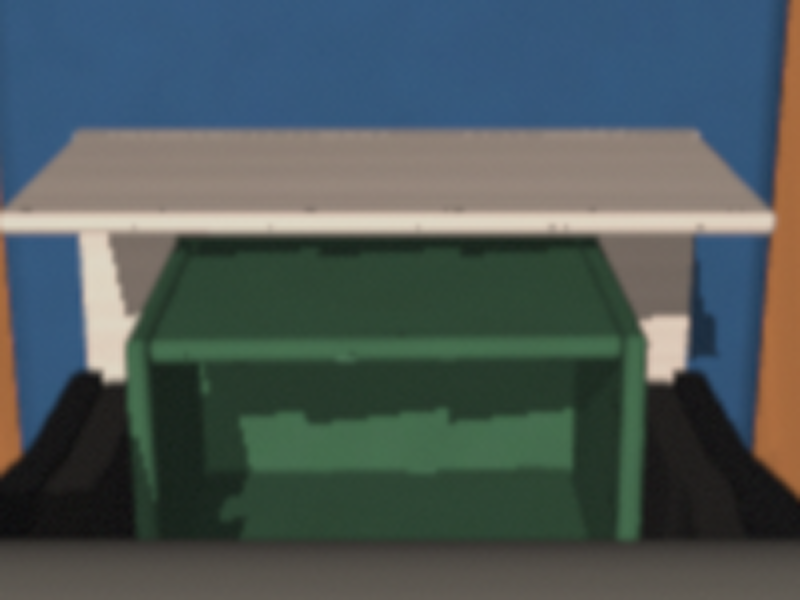

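Run:
```python
from h import *
T=np.load('wrist8.npz')['T'];cy=np.array([.122,.9925,0]);cx=np.array([.9925,-.122,0])
a=plane('wrist',[(180+387/4,150+234/4)],.126,T)[0];b=plane('wrist',[(180+385/4,150+339/4)],.150,T)[0]
print('gap y',(a-b)@cy,'dx wall-tin',(a-b)@cx)
```

```text
gap y 0.00566024916075306 dx wall-tin 0.0002033522385492447
```

Call:
jog_arm(motion=[0,10,0,0,0,0,0,20,0,0,0,0,0,25,0,0,0,0,0,29,0,0,0,0,0,33,0,0,0,0,0,36,0,0,0,0,0,36,0,0,0,0,0,36,0,0,0,0])

```text
time_s: 16.55
position: [0.5212, 0.1363, 0.0977]
tcp_rot: [[-0.122, -0.0, 0.993], [-0.993, 0.0, -0.122], [0.0, -1.0, -0.0]]
force: [-0.2, 0.2, 0.5]
opening: 0.708
```

Run:
```python
from h import *
s=bot.read_state();print(s['force'],s['opening'])
im,d=bot.capture('side');crop(im,225,190,125,150,4,'pics/s9c.png')
```

```text
[-0.2102  0.1633  0.4542] 0.7080794307140695
```

View pics/s9c.png

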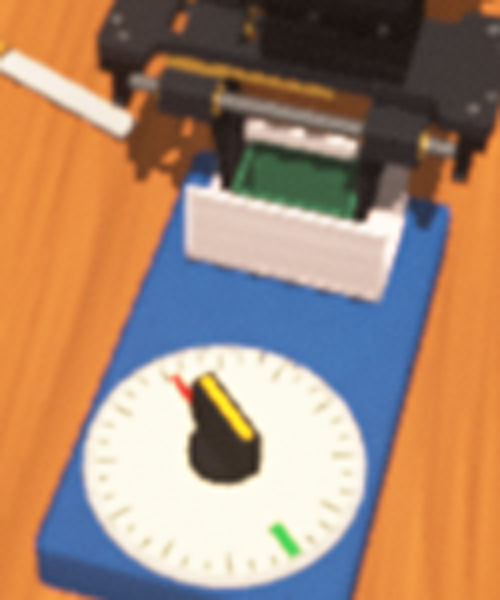

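Call:
jog_arm(motion=[0,0,0,0,0,0,0,0,0,0,0,0,0,0,0,0,0,0], gripper=0.8)

```text
time_s: 16.98
position: [0.5217, 0.1363, 0.0977]
tcp_rot: [[-0.122, 0.001, 0.993], [-0.993, 0.0, -0.122], [-0.0, -1.0, 0.001]]
force: [-0.4, -0.4, -0.3]
opening: 0.797
```

Call:
jog_arm(motion=[0,0,0,0,0,0,0,0,0,0,0,0,0,0,0,0,0,0,0,-10,0,0,0,0,0,-30,0,0,0,0,0,-60,0,0,0,0,0,-90,0,0,0,0,0,-110,0,0,0,0,0,-110,0,0,0,0], gripper=0.95)

```text
time_s: 18.1
position: [0.5226, 0.1364, 0.2097]
tcp_rot: [[-0.122, 0.005, 0.993], [-0.993, 0.0, -0.122], [-0.001, -1.0, 0.005]]
force: [0.1, 0.1, 0.1]
opening: 0.948
```

Run:
```python
from h import *
T=wpose();print(T[:3],bot.read_state()['joint_positions'])
for n in('side','wrist'):
    im,d=bot.capture(n);np.savez(f'{n}10.npz',im=im,d=d,T=T)
    if n!='wrist':crop(im,225,190,125,150,4,'pics/s10c.png')
    else: cv2.imwrite('pics/w10.png',im[:,:,::-1])
```

```text
[[-0.1218  0.005   0.9925  0.5226]
 [-0.9926  0.0003 -0.1218  0.1364]
 [-0.0009 -1.      0.0049  0.2097]] [ 2.7686 24.044  94.9178  0.0017 60.7526  9.7645]
```

View pics/s10c.png

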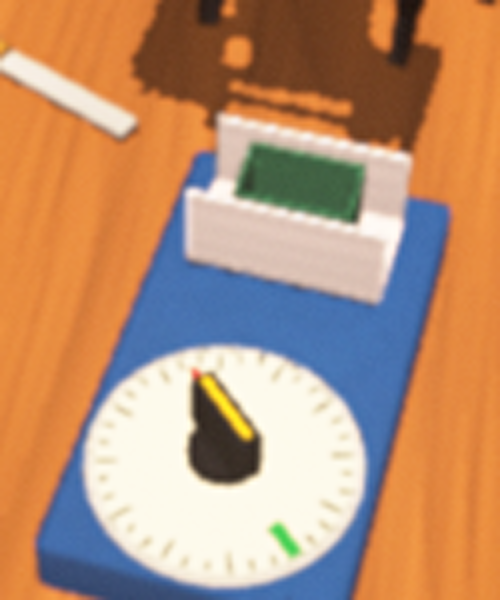

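View pics/w10.png

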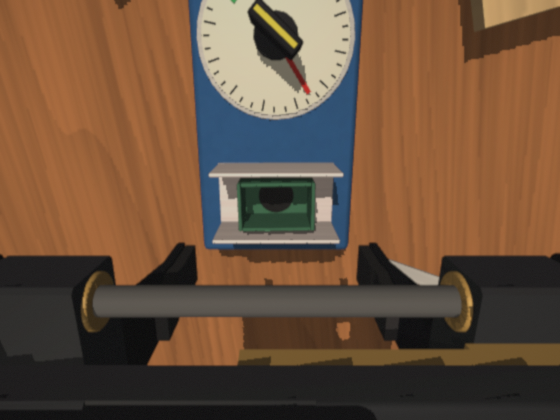

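Run:
```python
from h import *
rel([.5375,.269,.22],-138.3)
```

```text
shift [-133.8  -12.5    0.3] turn [  0.   131.3    0.02] t 18.2
```

Call:
jog_arm(motion=[-15,-10,0,0,10,0,-40,-12,0,0,20,0,-65,-12,0,0,30,0,-90,-12,0,0,40,0,-110,-12,0,0,50,0,-125,-12,0,0,60,0,-134,-12,0,0,70,0,-134,-12,0,0,80,0,-134,-12,0,0,90,0,-134,-12,0,0,100,0,-134,-12,0,0,110,0,-134,-12,0,0,120,0,-134,-12,0,0,128,0,-134,-12,0,0,131.3,0,-134,-12,0,0,131.3,0,-134,-12,0,0,131.3,0])

```text
time_s: 20.2
position: [0.5372, 0.2691, 0.2187]
tcp_rot: [[-0.666, -0.002, -0.746], [0.746, -0.0, -0.666], [0.001, -1.0, 0.001]]
force: [-0.1, 0.2, 0.2]
opening: 0.948
```

Run:
```python
from h import *
T=wpose();print(T[:3],bot.read_state()['joint_positions'])
im,d=bot.capture('wrist');np.savez('wrist11.npz',im=im,d=d,T=T);cv2.imwrite('pics/w11.png',im[:,:,::-1])
```

```text
[[-0.6658 -0.0016 -0.7462  0.5372]
 [ 0.7462 -0.0004 -0.6658  0.2691]
 [ 0.0007 -1.      0.0015  0.2187]] [ 15.963   28.2184  85.4335   0.0012  66.4422 154.2214]
```

View pics/w11.png

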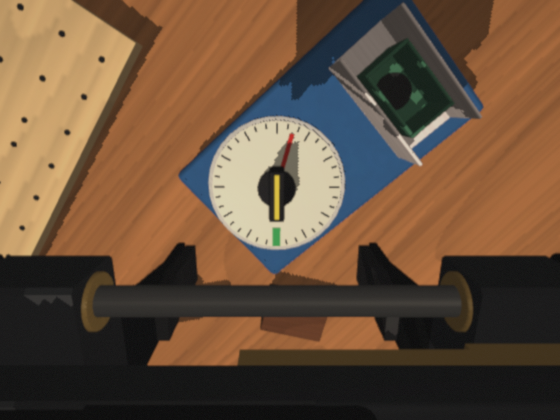

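```bash
cat > dial.py <<'E'
from h import *
def dial(im,T,view='wrist',box=None):
    H=hsv(im);h,s,v=[H[...,i].astype(int) for i in range(3)]
    if box: 
        k=np.zeros(h.shape,bool);x,y,w,hh=box;k[y:y+hh,x:x+w]=1
    else: k=np.ones(h.shape,bool)
    def big(m): return max(cv2.findContours((m&k).astype(np.uint8),0,1)[0],key=cv2.contourArea)
    c=big((s<75)&(v>150));e=cv2.fitEllipse(cv2.convexHull(c));C=plane(view,[e[0]],.054,T)[0]
    m=np.zeros(h.shape,np.uint8);cv2.fillPoly(m,[cv2.convexHull(c)],1);k=k&(m>0)
    z=big((h>45)&(h<85)&(s>100)&(v>60));Z=plane(view,[cv2.minAreaRect(z)[0]],.055,T)[0]
    m=((h<8)|(h>172))&(s>120)&(v>80)&k;p=np.argwhere(m)[:,::-1];W=plane(view,p,.055,T)
    r=np.linalg.norm(W[:,:2]-C[:2],axis=1);ok=r<.06;W=W[ok];p=p[ok];r=r[ok]
    d=W[r>.025,:2]; 
    vx,vy,x0,y0=cv2.fitLine(np.float32(d),cv2.DIST_L2,0,.01,.01).ravel();
    u=np.array([vx,vy]);u*=np.sign(u@(d.mean(0)-C[:2]))
    a=np.degrees(np.arctan2(u[1],u[0]));m_=d.mean(0)-C[:2]
    off=np.cross(u,C[:2]-[x0,y0])
    print('ellipse',e,'C',C,'Z r',np.linalg.norm(Z-C),'ang',np.degrees(np.arctan2(*(Z-C)[[1,0]])))
    print('ptr dir',a,'ang about C',np.degrees(np.arctan2(m_[1],m_[0])),'rmax',r.max(),'n',len(d),'C off line',off)
E
python3 - <<'E'
from dial import *
z=np.load('wrist11.npz');dial(z['im'],z['T'],box=(180,100,190,155))
im,T=z['im'],z['T'];crop(im,205,110,145,145,4,'pics/w11c.png')
H=hsv(im);m=((H[...,0]>20)&(H[...,0]<35)&(H[...,1]>150)&(H[...,2]>120));m[:150]=0;m[230:]=0;m[:,:260]=0;m[:,295:]=0
c=max(cv2.findContours(m.astype(np.uint8),0,1)[0],key=cv2.contourArea);r=cv2.minAreaRect(c);print(r,plane('wrist',[r[0]],.095,T))
rel([.5375,.269,.22],-138.3)
E
```

```text
ellipse ((276.18646240234375, 182.51260375976562), (132.62246704101562, 135.62782287597656), 87.76766967773438) C [0.5407 0.2677 0.054 ] Z r 0.05661614130383762 ang 131.55022596836875
ptr dir -64.3292 ang about C -65.86097312863116 rmax 0.049690559997242104 n 108 C off line 0.0010076397804102948
((276.4999694824219, 196.99998474121094), (43.99999237060547, 4.999999046325684), 90.0) [[0.5379 0.2704 0.095 ]]
shift [-0.2 -1.1  0. ] turn [-0.06  0.03  0.03] t 20.25
```

View pics/w11c.png

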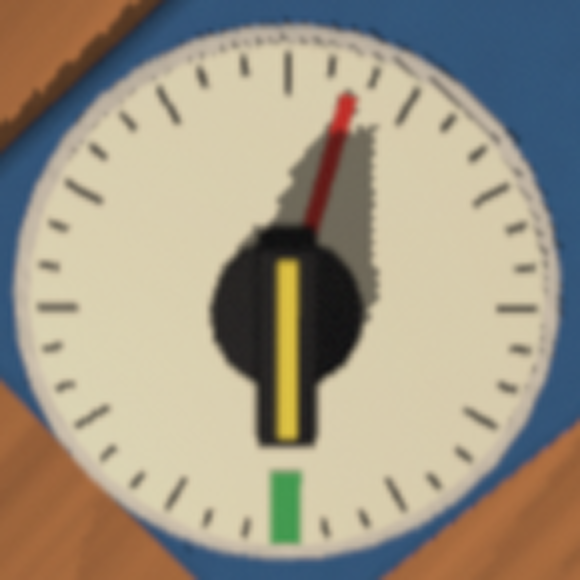

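Call:
jog_arm(motion=[0,15,0,0,0,0,0,45,0,0,0,0,0,80,0,0,0,0,0,105,0,0,0,0,0,120,0,0,0,0,0,127,0,0,0,0,0,127,0,0,0,0], gripper=0.4)

```text
time_s: 21.12
position: [0.5378, 0.2693, 0.0925]
tcp_rot: [[-0.665, -0.0, -0.747], [0.747, -0.0, -0.665], [-0.0, -1.0, 0.0]]
force: [-0.2, -0.6, 0.9]
opening: 0.402
```

Call:
jog_arm(motion=[0,0,0,0,0,0,0,0,0,0,0,0,0,0,0,0,0,0,0,0,0,0,0,0,0,0,0,0,0,0], gripper=0.13)

```text
time_s: 21.75
position: [0.5377, 0.2693, 0.0926]
tcp_rot: [[-0.665, 0.0, -0.747], [0.747, 0.0, -0.665], [-0.0, -1.0, -0.0]]
force: [0.2, -0.0, -0.6]
opening: 0.131
```

Run:
```python
from h import *
print(bot.read_state()['opening'])
im,d=bot.capture('side');crop(im,225,230,125,130,5,'pics/s12.png')
im,d=bot.capture('wrist');crop(im,180,170,200,130,4,'pics/w12.png')
```

```text
0.1314367301477268
```

View pics/s12.png

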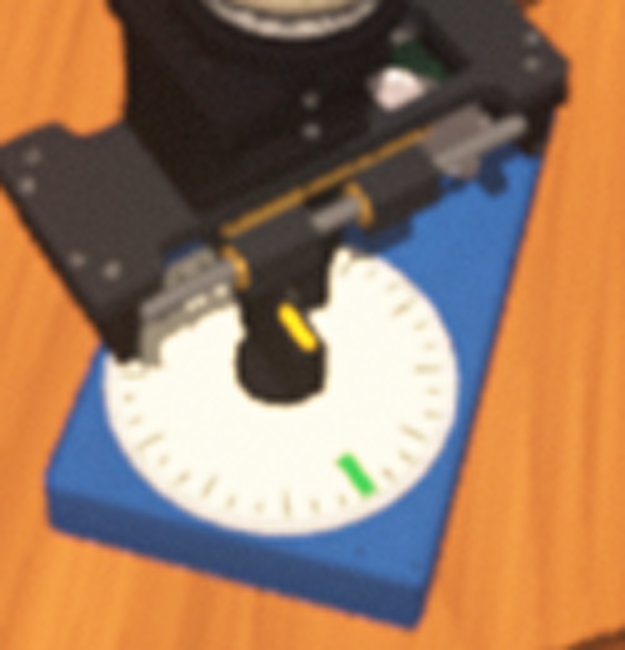

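View pics/w12.png

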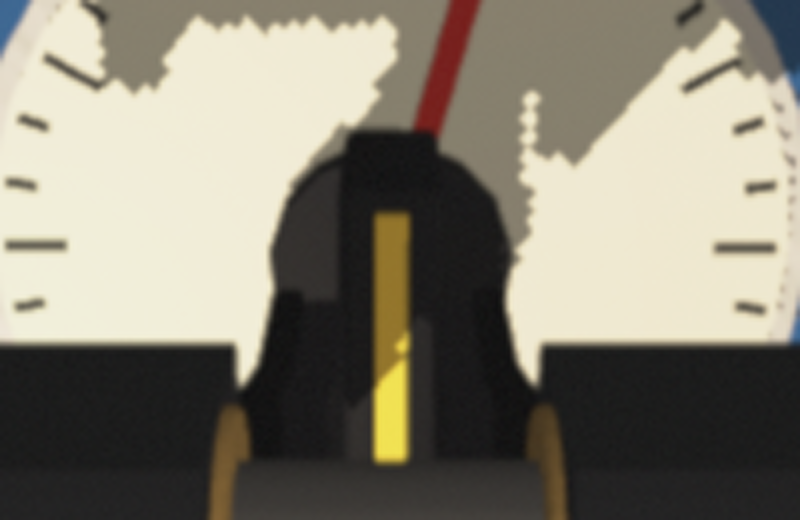

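Call:
jog_arm(motion=[0,0,0,0,-5,0,0,0,0,0,-12,0,0,0,0,0,-20,0,0,0,0,0,-20,0,0,0,0,0,-20,0])

```text
time_s: 22.48
position: [0.5377, 0.2693, 0.0925]
tcp_rot: [[-0.88, -0.0, -0.476], [0.476, -0.0, -0.88], [0.0, -1.0, 0.0]]
force: [-1.0, 0.2, -0.1]
opening: 0.129
```

Run:
```python
from h import *
s=bot.read_state();print(s['opening'],s['force'],s['moment'])
im,d=bot.capture('side');crop(im,225,230,125,130,5,'pics/s13.png')
im,d=bot.capture('wrist');crop(im,180,170,200,130,4,'pics/w13.png')
```

```text
0.1288714486295318 [-0.9803  0.1524 -0.1144] [ 0.0388  0.0343 -0.0678]
```

View pics/s13.png

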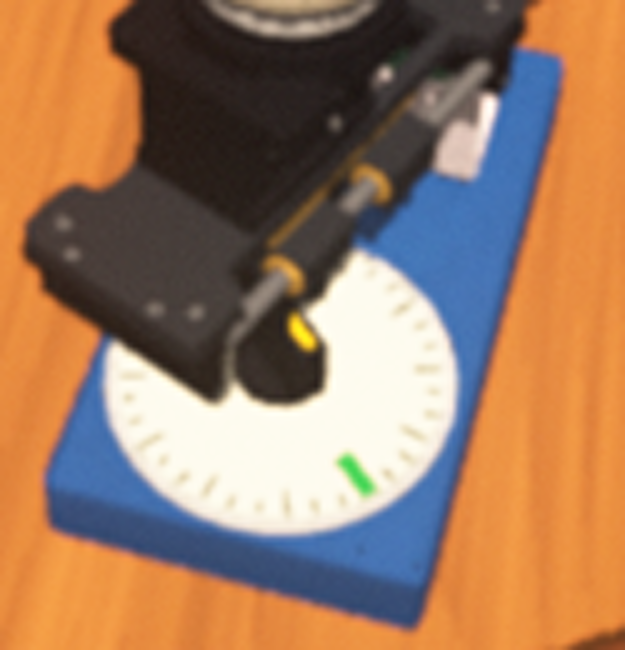

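View pics/w13.png

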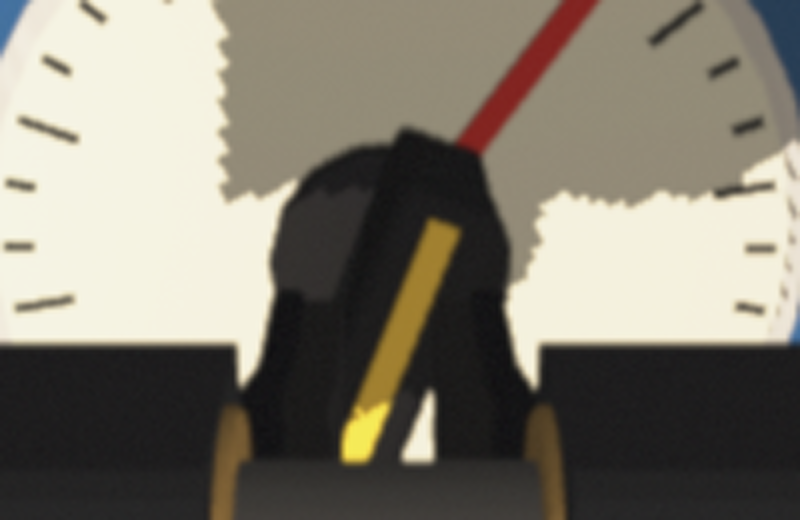

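Run:
```python
from h import *
z=np.load('wrist10.npz');d=z['d'];P=cloud('wrist',d,np.eye(4))
for uv in [(178,250),(182,262),(176,275),(190,270),(370,255),(380,270),(276,205),(276,300),(240,135)]: print(uv,d[uv[1],uv[0]],P[uv[1],uv[0]]*1000)
m=(d>0)&(np.abs(P[...,0])<.012)&(np.abs(P[...,2])>.03)&(np.abs(P[...,2])<.07)&(P[...,1]>-.05)&(P[...,1]<.04)
Q=P[m];print(m.sum(),Q.min(0),Q.max(0)); print(np.histogram(Q[:,1],bins=10))
```

```text
(178, 250) 0.16454816 [-10.7363 -16.3656 -48.6212]
(182, 262) 0.15584637 [ -9.0263 -25.9304 -44.3125]
(176, 275) 0.14403479 [ -8.953  -38.2598 -43.5659]
(190, 270) 0.16461642 [ -1.5426 -18.9837 -42.9022]
(370, 255) 0.16167355 [ -9.6709 -19.5779  42.2836]
(380, 270) 0.14767912 [ -9.3203 -34.2636  42.7904]
(276, 205) 0.318809 [ 11.2802 137.9822  -2.2345]
(276, 300) 0.084569365 [-31.1128 -93.6874  -1.6203]
(240, 135) 0.32240993 [-50.5598 159.8287 -35.9677]
3265 [-0.0118 -0.05   -0.0558] [ 0.0104 -0.005   0.0533]
(array([351, 395, 322, 347, 375, 322, 311, 325, 307, 210]), array([-0.05  , -0.0455, -0.041 , -0.0365, -0.032 , -0.0275, -0.023 ,
       -0.0185, -0.014 , -0.0095, -0.005 ]))
```

Call:
jog_arm(motion=[0,0,0,0,8,0,0,0,0,0,16,0,0,0,0,0,20,0,0,0,0,0,20,0,0,6,0,0,20,0,0,14,0,0,20,0,0,21,0,0,20,0,0,24,0,0,20,0,0,24,0,0,20,0,0,24,0,0,20,0], gripper=0.4)

```text
time_s: 23.82
position: [0.5378, 0.2693, 0.0687]
tcp_rot: [[-0.665, 0.0, -0.747], [0.747, 0.0, -0.665], [-0.0, -1.0, -0.0]]
force: [0.1, 0.1, -0.3]
opening: 0.396
```

Call:
jog_arm(motion=[0,0,0,0,0,0,0,0,0,0,0,0,0,0,0,0,0,0,0,0,0,0,0,0,0,0,0,0,0,0], gripper=0.1)

```text
time_s: 24.45
position: [0.5374, 0.269, 0.0687]
tcp_rot: [[-0.665, -0.001, -0.747], [0.747, -0.0, -0.665], [0.0, -1.0, 0.001]]
force: [-1.1, -1.6, 2.5]
opening: 0.156
```

Run:
```python
from h import *
s=bot.read_state();print(s['opening'],s['force'],s['moment'],s['joint_positions'])
im,d=bot.capture('wrist');crop(im,180,170,200,130,4,'pics/w14.png')
```

```text
0.1555502920812333 [-1.0924 -1.6166  2.4667] [-0.1599  0.2351  0.0197] [ 15.9571  39.6448  92.1995  -0.0206  48.1913 154.2713]
```

View pics/w14.png

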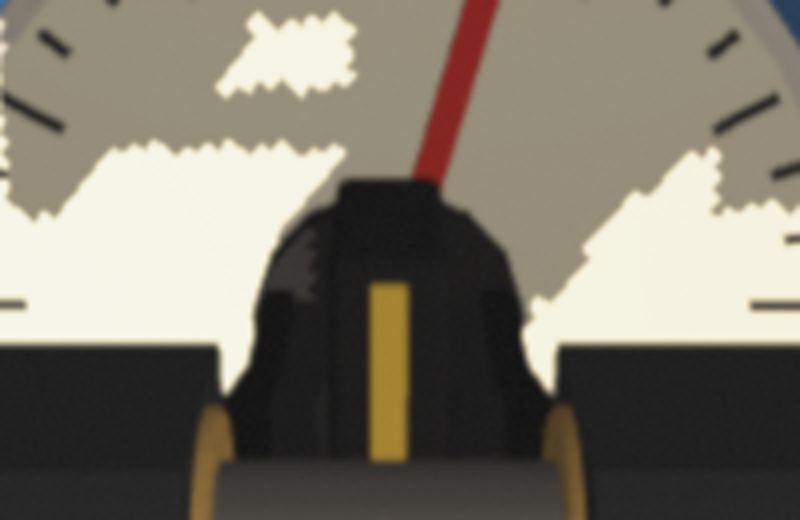

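Call:
jog_arm(motion=[0,0,0,0,-5,0,0,0,0,0,-14,0,0,0,0,0,-23,0,0,0,0,0,-32,0,0,0,0,0,-41,0,0,0,0,0,-50,0,0,0,0,0,-60,0,0,0,0,0,-70,0,0,0,0,0,-80,0,0,0,0,0,-90,0,0,0,0,0,-100,0,0,0,0,0,-110,0,0,0,0,0,-120,0,0,0,0,0,-130,0,0,0,0,0,-140,0,0,0,0,0,-149,0,0,0,0,0,-157,0,0,0,0,0,-162,0,0,0,0,0,-164.4,0,0,0,0,0,-164.4,0])

```text
time_s: 27.0
position: [0.5373, 0.2693, 0.0687]
tcp_rot: [[0.44, -0.001, 0.898], [-0.898, -0.0, 0.44], [-0.0, -1.0, -0.001]]
force: [-0.9, 0.1, 3.2]
opening: 0.161
```

Run:
```python
from h import *
s=bot.read_state();print(s['opening'],s['force'],s['moment'],s['joint_positions'])
im,d=bot.capture('wrist');cv2.imwrite('pics/w15.png',im[:,:,::-1])
```

```text
0.16100689110431116 [-0.8677  0.1342  3.1682] [-0.1436  0.2136  0.0412] [ 15.9732  39.6442  92.1983   0.0106  48.1946 -10.1076]
```

View pics/w15.png

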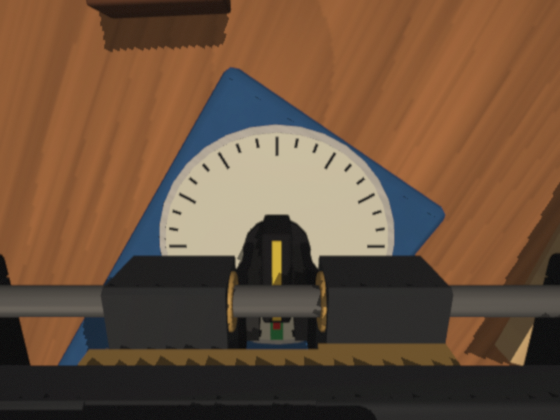

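Call:
jog_arm(motion=[0,0,0,0,0,0,0,0,0,0,0,0,0,0,0,0,0,0,0,0,0,0,0,0,0,-10,0,0,0,0,0,-40,0,0,0,0,0,-80,0,0,0,0,0,-120,0,0,0,0,0,-150,0,0,0,0,0,-150,0,0,0,0,0,-150,0,0,0,0], gripper=0.45)

```text
time_s: 28.42
position: [0.5369, 0.2691, 0.218]
tcp_rot: [[0.44, -0.001, 0.898], [-0.898, -0.0, 0.44], [-0.0, -1.0, -0.001]]
force: [-1.3, 0.3, -0.5]
opening: 0.452
```

Run:
```python
from h import *
T=wpose();im,d=bot.capture('wrist');np.savez('wrist16.npz',im=im,T=T,d=d);crop(im,195,105,165,150,4.5,'pics/w16.png')
im,d=bot.capture('side');crop(im,225,190,125,150,4,'pics/s16.png')
```

```text
(no output)
```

View pics/w16.png

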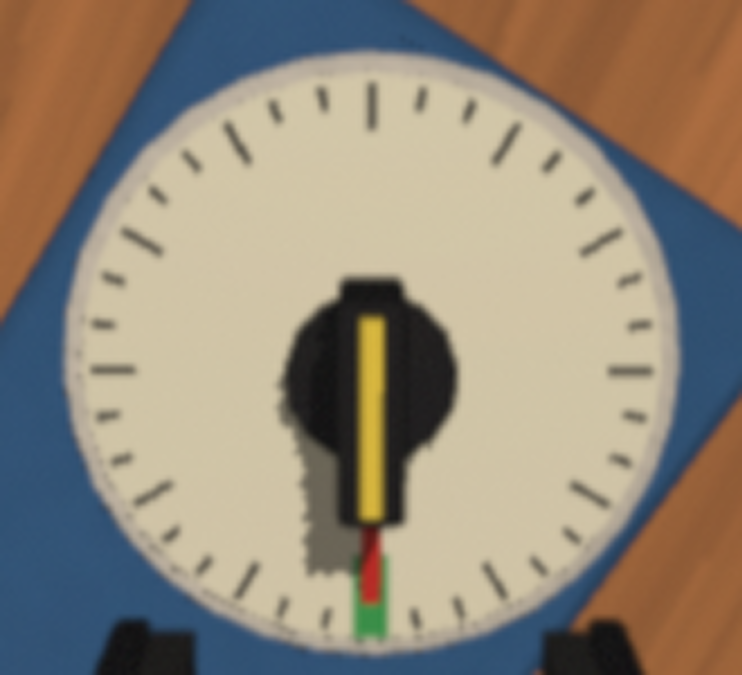

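View pics/s16.png

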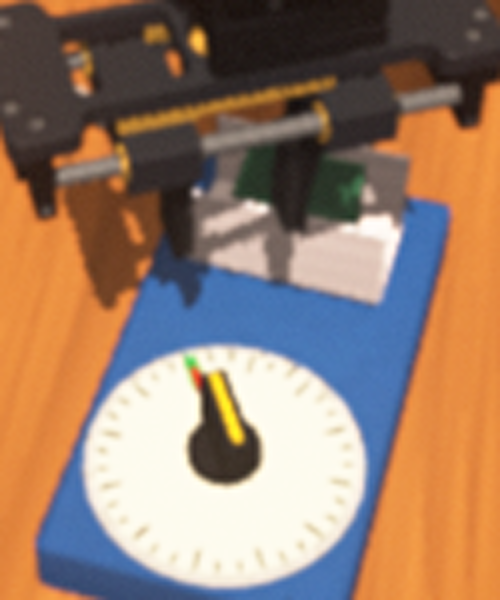

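Call:
jog_arm(motion=[0,-30,0,0,0,0,-20,-60,-12,0,0,0,-60,-80,-35,0,0,0,-100,-80,-58,0,0,0,-130,-80,-76,0,0,0,-142,-80,-83,0,0,0,-142,-80,-83,0,0,0,-142,-80,-83,0,0,0])

```text
time_s: 29.52
position: [0.4018, 0.3598, 0.2982]
tcp_rot: [[0.439, 0.0, 0.898], [-0.898, -0.001, 0.439], [0.001, -1.0, -0.0]]
force: [-0.1, 0.7, 0.5]
opening: 0.448
```

Run:
```python
from h import *
im,d=bot.capture('top');np.savez('top17.npz',im=im,d=d);cv2.imwrite('pics/t17.png',im[:,:,::-1])
im,d=bot.capture('side');np.savez('side17.npz',im=im,d=d);crop(im,225,190,125,150,4,'pics/s17.png')
T=wpose();im,d=bot.capture('wrist');cv2.imwrite('pics/w17.png',im[:,:,::-1])
```

View pics/t17.png

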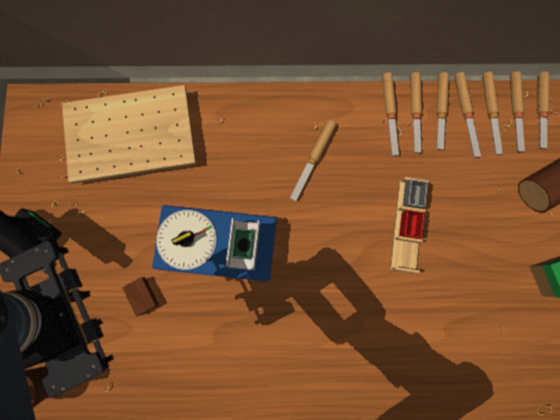

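View pics/s17.png

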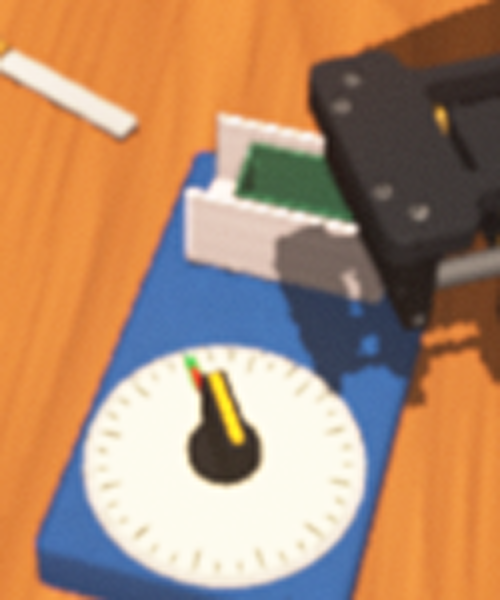

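Run:
```python
from h import *
a=np.load('top0.npz')['im'].astype(int);b=np.load('top17.npz')['im'].astype(int)
for nm,(x,y,w,h) in dict(chisel=(285,115,60,90),rack_grey_red=(390,175,42,66),offcut=(118,272,45,46)).items():
    print(nm,cv2.phaseCorrelate(np.float32(a[y:y+h,x:x+w].mean(2)),np.float32(b[y:y+h,x:x+w].mean(2))))
s=bot.read_state();print(np.abs(s['qvel']).max(),s['time_s']);print(bot.hand_in())
```

```text
chisel ((0.02140967212669409, -0.06536105533538716), 0.9533831508071334)
rack_grey_red ((0.5078816340829739, 0.10846542978350016), 0.9840468350751901)
offcut ((0.5974587819842547, 0.03017664720404767), 0.9754298324938173)
0.17311577067820635 29.675
the job is handed in; nothing more can be done
None
```

The green tin is standing upright in the cradle and the pointer reads zero. I handed the job in at about 30 s of the 72 s allowed; no verdict is reported.

I took the tin from the rack by its long sides, set it on the bench and regripped it by its ends. I then lowered it into the cradle and let go. The tare knob went about 164° counter-clockwise.

**Last checks:**
- **Pointer:** in the wrist view taken after I let go of the knob, the red tip lies on the green mark. The later side view agrees.
- **Tin position:** with the tin lowered between the walls but not yet released, it was 0.2 mm off centre along the cradle. Its gap to one side wall was 5.7 mm against 6 mm if centred. I did not measure it again after release; later pictures show it upright and still central.
- **Other tins, chisel and offcut:** all shifted by 0.6 pixel or less in the top view, roughly 1 to 2 mm against the 20 mm limit.
- **Robot:** clear of everything at hand-in.

**What disagreed:**
- The first end-grip on the tin closed too far, and the first grip on the knob did not turn it.
- The depth image showed the fingertips ending about 5 mm behind the TCP, not 22 mm ahead as stated.
- I reopened and repeated both grips lower (the tin's 11 mm, the knob's 24 mm). Both then closed to the right widths, about 61.5 mm on the tin and 13.6 mm on the knob.

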